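Change the batch of culture dishes under the bench magnifier

TASK

The dishes lying on the light pad have been inspected: swing the magnifier well clear of the pad and put every one of them into the round discard tub. Then lay exactly three of the fresh dishes from the steel tray flat and side by side on the light pad, leaving the other two lying on the tray or bench, and last swing the magnifier back so that its lens stands centred over the pad. Do not disturb the bottle, the beaker or the stack of large dishes.

Things in the scene. Friction and masses are not known exactly. Their poses are not given: they have to be found in the camera images.
- lens (a point): centre of the magnifier's lens, in a round white ring-light head 190 mm across, 195 to 221 mm above the bench; a boom (top 271 mm) runs from it to an upright post, the hinge axis, 250 mm away. The arm swings level and is friction-held: it stays where it is let go. From over the pad it can swing 1.5 rad counter-clockwise seen from above (to the robot's right) and 0.3 rad the other way
- mag_grip (a point): middle of the magnifier's handle, a level black bar 16 mm thick, 62 mm long, sticking out of the head straight away from the post, 208 mm above the bench; it can be pinched across from above and takes 2 to 3 N to move. x axis along the bar towards the lens and post (steel, 25 mm thick, 290 mm high, on a fixed 160 mm round base), z up. The hinge axis lies 385 mm from here along +x
- pad_mid (a point): centre of the top face of the LED light pad, a fixed thin round plate with a white face, 220 mm diameter, 12 mm thick, lying on the bench about 250 mm from the magnifier post (within 6 mm)
- tub_floor (a point): centre of the inner floor (5 mm above the bench) of the discard tub, a fixed round open tub, 85 mm high, inside radius about 84 mm at the floor and 96 mm at the rim; rim radius outside 104 mm
- tray: fixed flat steel tray, a plain rimless plate 250 mm (its x) by 200 mm (its y), 4 mm thick, where the five fresh dishes stand; origin at the centre of its underside
- old1_c (a point): centre (7.5 mm above its underside) of inspected dish 1: one of the one to three dishes that lie on the light pad at the start (None from the start when it is absent); axis z is the dish's own axis. Closed round culture dish of clear plastic with a layer of amber agar, 54 mm diameter, 15 mm high, about 30 g; all the small dishes look the same
- old2_c (a point): centre (7.5 mm above its underside) of inspected dish 2: one of the one to three dishes that lie on the light pad at the start (None from the start when it is absent); axis z is the dish's own axis. Closed round culture dish of clear plastic with a layer of amber agar, 54 mm diameter, 15 mm high, about 30 g; all the small dishes look the same
- old3_c (a point): centre (7.5 mm above its underside) of inspected dish 3: one of the one to three dishes that lie on the light pad at the start (None from the start when it is absent); axis z is the dish's own axis. Closed round culture dish of clear plastic with a layer of amber agar, 54 mm diameter, 15 mm high, about 30 g; all the small dishes look the same
- fresh1_c (a point): centre (7.5 mm above its underside) of fresh dish 1: one of the five dishes on the steel tray at the start; axis z is the dish's own axis. Closed round culture dish of clear plastic with a layer of amber agar, 54 mm diameter, 15 mm high, about 30 g; all the small dishes look the same
- fresh2_c (a point): centre (7.5 mm above its underside) of fresh dish 2: one of the five dishes on the steel tray at the start; axis z is the dish's own axis. Closed round culture dish of clear plastic with a layer of amber agar, 54 mm diameter, 15 mm high, about 30 g; all the small dishes look the same
- fresh3_c (a point): centre (7.5 mm above its underside) of fresh dish 3: one of the five dishes on the steel tray at the start; axis z is the dish's own axis. Closed round culture dish of clear plastic with a layer of amber agar, 54 mm diameter, 15 mm high, about 30 g; all the small dishes look the same
- fresh4_c (a point): centre (7.5 mm above its underside) of fresh dish 4: one of the five dishes on the steel tray at the start; axis z is the dish's own axis. Closed round culture dish of clear plastic with a layer of amber agar, 54 mm diameter, 15 mm high, about 30 g; all the small dishes look the same
- fresh5_c (a point): centre (7.5 mm above its underside) of fresh dish 5: one of the five dishes on the steel tray at the start; axis z is the dish's own axis. Closed round culture dish of clear plastic with a layer of amber agar, 54 mm diameter, 15 mm high, about 30 g; all the small dishes look the same
- big_dishes: bystander: two large culture dishes in one stack, 90 mm diameter, 32 mm high, origin at the centre of the underside; leave alone
- reagent: bystander: amber glass bottle with a cap, 66 mm diameter, 130 mm high, origin at the centre of the underside; leave alone
- beaker: bystander: empty glass beaker, 68 mm diameter, 90 mm high, origin at the centre of the underside; leave alone
Not all that is in view belongs to the job. Leave any green or pink look-alike of the part that bears tub_floor alone. Leave any green or turquoise look-alike of the part that bears fresh2_c alone.

How it is judged (in metres and radians):
On the way, in this order (a step that is already met when the one before it is completed fails the run):
1. the magnifier is swung clear: its lens centre stands more than 16 cm to the side of the pad's centre (horizontal distance between lens and pad_mid above 0.16 m), for 0.2 s.
2. every inspected dish is in the discard tub (horizontal distance between each of old1_c, old2_c, old3_c and tub_floor below 0.085 m and height (world z) of each of old1_c, old2_c, old3_c below 0.075 m), for 0.2 s.
3. exactly three fresh dishes lie flat on the light pad while the magnifier is still clear (more than 12 cm to the side) (((horizontal distance between each of fresh1_c, fresh2_c, fresh3_c and pad_mid below 0.092 m and horizontal distance between each of fresh4_c, fresh5_c and pad_mid above 0.13 m) or (horizontal distance between each of fresh1_c, fresh2_c, fresh4_c and pad_mid below 0.092 m and horizontal distance between each of fresh3_c, fresh5_c and pad_mid above 0.13 m) or (horizontal distance between each of fresh1_c, fresh2_c, fresh5_c and pad_mid below 0.092 m and horizontal distance between each of fresh3_c, fresh4_c and pad_mid above 0.13 m) or (horizontal distance between each of fresh1_c, fresh3_c, fresh4_c and pad_mid below 0.092 m and horizontal distance between each of fresh2_c, fresh5_c and pad_mid above 0.13 m) or (horizontal distance between each of fresh1_c, fresh3_c, fresh5_c and pad_mid below 0.092 m and horizontal distance between each of fresh2_c, fresh4_c and pad_mid above 0.13 m) or (horizontal distance between each of fresh1_c, fresh4_c, fresh5_c and pad_mid below 0.092 m and horizontal distance between each of fresh2_c, fresh3_c and pad_mid above 0.13 m) or (horizontal distance between each of fresh1_c, fresh5_c and pad_mid above 0.13 m and horizontal distance between each of fresh2_c, fresh3_c, fresh4_c and pad_mid below 0.092 m) or (horizontal distance between each of fresh1_c, fresh4_c and pad_mid above 0.13 m and horizontal distance between each of fresh2_c, fresh3_c, fresh5_c and pad_mid below 0.092 m) or (horizontal distance between each of fresh1_c, fresh3_c and pad_mid above 0.13 m and horizontal distance between each of fresh2_c, fresh4_c, fresh5_c and pad_mid below 0.092 m) or (horizontal distance between each of fresh1_c, fresh2_c and pad_mid above 0.13 m and horizontal distance between each of fresh3_c, fresh4_c, fresh5_c and pad_mid below 0.092 m)) and height (world z) of each of fresh1_c, fresh2_c, fresh3_c, fresh4_c, fresh5_c below 0.0235 m and angle between the z axis of each of fresh1_c, fresh2_c, fresh3_c, fresh4_c, fresh5_c and the z axis of pad_mid, either way round below 0.3 rad and horizontal distance between each of fresh1_c, fresh2_c, fresh3_c, fresh4_c, fresh5_c and tub_floor above 0.11 m and horizontal distance between lens and pad_mid above 0.12 m), for 0.2 s.
At the end, for the whole second after the job is handed in: The lens centre stands within 2 cm (seen from above) of the pad centre; exactly three fresh dishes lie on the pad, overhanging it by 9 mm at most; the other two are off it and not in the tub; all five lie flat (within 17 degrees), unstacked; every inspected dish is in the tub (all of step 2 and horizontal distance between lens and pad_mid below 0.02 m and ((horizontal distance between each of fresh1_c, fresh2_c, fresh3_c and pad_mid below 0.092 m and horizontal distance between each of fresh4_c, fresh5_c and pad_mid above 0.13 m) or (horizontal distance between each of fresh1_c, fresh2_c, fresh4_c and pad_mid below 0.092 m and horizontal distance between each of fresh3_c, fresh5_c and pad_mid above 0.13 m) or (horizontal distance between each of fresh1_c, fresh2_c, fresh5_c and pad_mid below 0.092 m and horizontal distance between each of fresh3_c, fresh4_c and pad_mid above 0.13 m) or (horizontal distance between each of fresh1_c, fresh3_c, fresh4_c and pad_mid below 0.092 m and horizontal distance between each of fresh2_c, fresh5_c and pad_mid above 0.13 m) or (horizontal distance between each of fresh1_c, fresh3_c, fresh5_c and pad_mid below 0.092 m and horizontal distance between each of fresh2_c, fresh4_c and pad_mid above 0.13 m) or (horizontal distance between each of fresh1_c, fresh4_c, fresh5_c and pad_mid below 0.092 m and horizontal distance between each of fresh2_c, fresh3_c and pad_mid above 0.13 m) or (horizontal distance between each of fresh1_c, fresh5_c and pad_mid above 0.13 m and horizontal distance between each of fresh2_c, fresh3_c, fresh4_c and pad_mid below 0.092 m) or (horizontal distance between each of fresh1_c, fresh4_c and pad_mid above 0.13 m and horizontal distance between each of fresh2_c, fresh3_c, fresh5_c and pad_mid below 0.092 m) or (horizontal distance between each of fresh1_c, fresh3_c and pad_mid above 0.13 m and horizontal distance between each of fresh2_c, fresh4_c, fresh5_c and pad_mid below 0.092 m) or (horizontal distance between each of fresh1_c, fresh2_c and pad_mid above 0.13 m and horizontal distance between each of fresh3_c, fresh4_c, fresh5_c and pad_mid below 0.092 m)) and height (world z) of each of fresh1_c, fresh2_c, fresh3_c, fresh4_c, fresh5_c below 0.0235 m and angle between the z axis of each of fresh1_c, fresh2_c, fresh3_c, fresh4_c, fresh5_c and the z axis of pad_mid, either way round below 0.3 rad and horizontal distance between each of fresh1_c, fresh2_c, fresh3_c, fresh4_c, fresh5_c and tub_floor above 0.11 m); the robot touches nothing.
It fails at once if the stack of large dishes is shifted more than 3 cm (distance of big_dishes from where it was at the start of the episode above 0.03 m).
It fails at once if the amber bottle is shifted more than 3 cm (distance of reagent from where it was at the start of the episode above 0.03 m).
It fails at once if the beaker is shifted more than 3 cm (distance of beaker from where it was at the start of the episode above 0.03 m).
Of old1, old2, old3 only 1 to 3 are there at a start; the rules pass over those that are not, and their reading is None.
At some moment in a run one of old1, old2, old3, fresh1, fresh2, fresh3, fresh4, fresh5 may be knocked a few centimetres aside while the robot is not near it.
Once in a run the grip may slacken for a moment while it holds something.
It also fails if it takes over 210 s, if anything falls off the work surface, if the arm or the gripper's body presses on something with over 40 N, if the wrist force passes 120 N, or if a joint passes its speed limit or range.

ROBOT

A 7-joint arm with a two-finger parallel gripper is mounted at the origin on the work surface. World frame = base frame: x ahead of the robot, y to its left, z up, the work surface at z = 0. Lengths are in mm, angles in rad, forces in N, time in s.
With the tool pointing down it reaches from about 425 to 1025 mm from the base axis. Payload 3.6 kg.
Tool frame: the origin (TCP) lies on the centre line of the jaws, within the pads' length; the fingertips stand 19 mm ahead of it and the grasp point (between the pads) is the TCP; z points along the fingers, y is the line along which they close (so a half turn about z gives the same grasp; the last joint's range is limited). The gripper opens to 85 mm and grips with 20 to 120 N. Pads are 22 mm wide; open, the fingers measure 114 mm over their backs; the gripper's body (76 mm by 85 mm) begins 54 mm behind the grasp point. The pads swing forward as they close: fully open they stand 13 mm farther back than shut.
Start: joints at [-1.421, 0.591, 0.048, 1.609, -0.033, 0.943, -0.034], TCP at [175.004, 703.565, 250.302] pointing down, gripper open.
Joint ranges: [-2.69, 2.69], [-0.47, 2.24], [-1.27, 1.36], [0.19, 2.51], [-1.53, 4.68], [0.08, 2.07], [-3.09, 3.09]. Speed limits (rad/s): [2.57, 2.57, 3.14, 3.14, 3.14, 3.14, 3.14].

INTERFACE

Orientations are given as a unit quaternion [x, y, z, w].
In Python, from rig import readout, viewer, robot gives the robot as it stands.
- The arm moves only by the tool jog_arm, never from a script. Its argument "moves" is a list that holds one entry, the list of rows, each a list of 5 numbers: the opening, from -1 (shut) to 1 (fully open), then the shift along the tool's x, y, z in mm, then the turn about the tool's z in degrees. A call has 1 to 12 rows; each row shifts and turns the commanded pose from where the row before left it, along the tool's axes as they then stand; what a row does not reach is not made up. A row lasts 1/10 s, in which the tool goes at most 50 mm and 8.59 degrees, less where a joint would pass 70% of its speed; a pose out of reach is approached as far as the arm can. A call is refused whole if a number of a shift passes 50 or a number of a turn 8.59, either way. A call with a gripper value outside its range is refused whole. The fingers move at their own pace and stop on an object; "grip_force" is the grip in N (left out, the last holds). Time passes only in rows, so rows that do not move let the fingers close. It gives the time, the measured TCP pose, the force, the opening and the grip force at its end, in the units of the state.
- readout.read_state(): the state, without advancing time (a new reading comes with each control period).
- viewer.capture(name): name is "scene" or "side" or "wrist"; returns the picture (480x640x3 uint8, red, green, blue); there is no depth.
- viewer.camera_model(name): a dict with "intrinsics" (3x3 intrinsics, pixels), "k1" (the pictures are not rectified: a ray, as slopes to the right and down, at radius r is drawn at 1 + k1 r^2 times it, then the intrinsics apply), "T" (4x4, takes a point from camera to world coordinates); the wrist camera has in their place "hand_eye" (4x4, takes a point from camera to tool coordinates, whose origin is the TCP and whose axes are the flange's). Camera axes: x right, y down, z forward; pixel columns grow to the right and rows downward; lengths in mm; the calibration is good to about 2 mm. A picture is of the moment at which its call begins: read the wrist's pose just before it. camera_model takes no time and is no camera call.
- robot.close_job(): hands the job in; it is judged then, once.
The state is a dict: "clock": time; "joints": joint angles; "qd": joint speeds; "tau": joint torques, N m; "tool_pos": TCP position; "tcp_rot": TCP orientation; "contact_force": force on the tool from outside, world axes, zero at the start; "torque": the same for the moment, N m; "grip_width": finger opening in mm; "grasp_force": force on a finger pad.
Only numpy, scipy, OpenCV 4.12 (cv2) and the standard library are available. Lean on these libraries where they do the work, as an engineer would, in place of code of your own. Each camera call takes 0.05 s, during which the arm holds its last target. There are 200 camera calls.

## Working session

There is one attempt and no reset: what is moved stays moved. The work goes in short steps, Python scripts to look and compute and a tool call to move; the robot and the scene stay as the last step left them, time stands still between calls to the robot, and variables do not carry over. Pictures are saved under pics/ and viewed, at most 14 in all, crops included, and the job is handed in when it is done.

Besides the shell and the picture viewer there is one more tool, called by a JSON object that holds its "name" and its "arguments". jog_arm: Moves the arm, as the interface text tells. Its arguments: {"type":"object","properties":{"moves":{"type":"array","items":{"type":"array","items":{"type":"array","items":{"type":"number"}}}},"grip_force":{"type":"number"}},"required":["moves"]}

```bash
mkdir -p pics
cat > h.py <<'E'
import numpy as np,cv2
from rig import readout,viewer,robot
from scipy.spatial.transform import Rotation as R
def cam(n,st=None):
    m=viewer.camera_model(n);K=np.array(m["intrinsics"]);k1=m["k1"]
    if n=="wrist":
        st=st or readout.read_state();T=np.eye(4);T[:3,:3]=R.from_quat(st["tcp_rot"]).as_matrix();T[:3,3]=st["tool_pos"]
        T=T@np.array(m["hand_eye"])
    else: T=np.array(m["T"])
    return K,k1,T
def ray(c,uv):
    K,k1,T=c;d=np.linalg.inv(K)@[uv[0],uv[1],1];s=d[:2];r=np.linalg.norm(s);q=r
    for _ in range(20): q=r/(1+k1*q*q)
    s=s*(q/r if r>0 else 1);return T[:3,3],T[:3,:3]@[s[0],s[1],1]
def onz(c,uv,z):
    o,d=ray(c,uv);return o+d*(z-o[2])/d[2]
def proj(c,p):
    K,k1,T=c;q=T[:3,:3].T@(np.array(p)-T[:3,3]);s=q[:2]/q[2];s=s*(1+k1*(s@s));return (K@[s[0],s[1],1])[:2]
def snap(n,f):
    st=readout.read_state();im=viewer.capture(n);cv2.imwrite(f"pics/{f}.png",im[:,:,::-1]);return cam(n,st),im,st
E
python3 - <<'E'
from h import *
for n in("scene","side","wrist"):
    c,im,st=snap(n,n+"0");print(n,c[0][0,0],c[2].round(2).tolist())
print(st)
E
```

```text
scene 573.8658106234291 [[-0.81, 0.41, -0.42, 1118.62], [0.59, 0.58, -0.56, 900.09], [0.01, -0.7, -0.71, 1218.7], [0.0, 0.0, 0.0, 1.0]]
side 523.96504981772 [[-0.89, -0.24, 0.39, -148.82], [-0.46, 0.49, -0.74, 1268.17], [-0.01, -0.84, -0.54, 1033.41], [0.0, 0.0, 0.0, 1.0]]
wrist 352.96903572295633 [[0.24, 0.93, 0.26, 109.71], [0.97, -0.23, -0.07, 719.57], [-0.0, 0.27, -0.96, 372.55], [0.0, 0.0, 0.0, 1.0]]
{'clock': 0.1, 'joints': array([-1.42047281,  0.59204063,  0.04829735,  1.60972764, -0.03331169,
        0.94272956, -0.03371734]), 'qd': array([ 0.00016623, -0.00151272,  0.0013989 , -0.00368425, -0.00039845,
        0.0002991 , -0.00034798]), 'tau': array([ 4.20599754e-03, -5.49998724e+01,  1.55235596e+00, -1.98826611e+01,
        9.55295895e-03,  3.74142837e-03, -2.28247693e-06]), 'tool_pos': array([174.83135706, 702.84713263, 249.2328941 ]), 'tcp_rot': array([ 1.21579685e-01,  9.92581119e-01, -1.04745728e-03, -7.57032906e-05]), 'contact_force': array([-0.00864736, -0.55496795, -0.75070963]), 'torque': array([ 0.02772656, -0.0106585 , -0.01002366]), 'grasp_force': 0.0, 'grip_width': 84.99263925636704}
```

View pics/scene0.png

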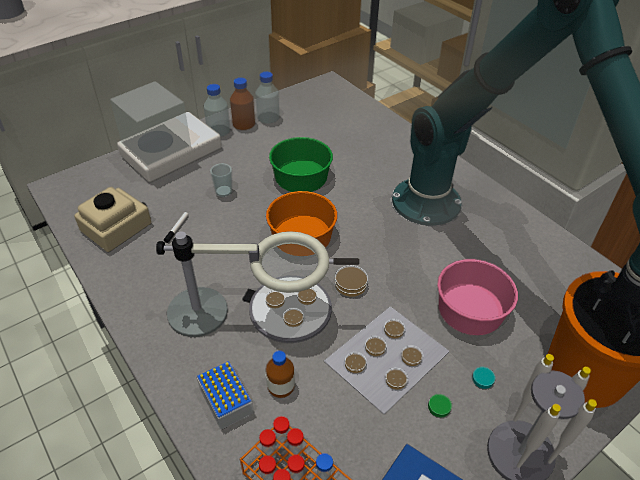

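View pics/side0.png

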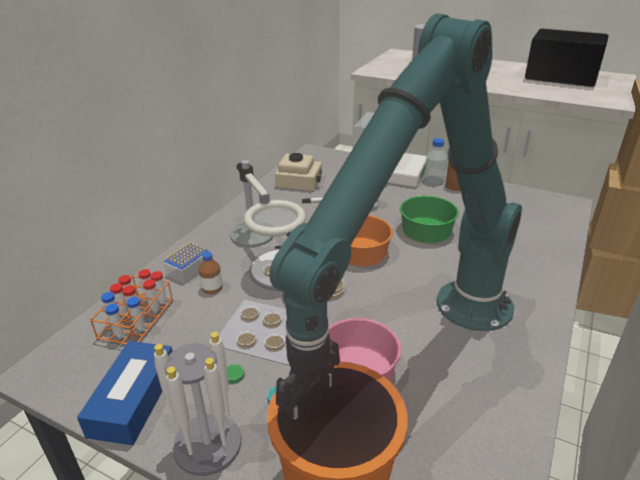

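The scene view shows the orange tub at (302,222), with green (301,164) and pink (477,296) look-alikes. Three old dishes lie on the pad at (275,299), (307,295) and (293,317). Five fresh dishes are on the tray around (385,355). Green and turquoise look-alikes sit at (440,405) and (484,378). The discard tub is the orange one: it is the only tub that isn't green or pink, and the orange bucket at lower right is far taller than 85 mm. Next is an enlarged crop to confirm, plus measurements.

Run:
```python
from h import *
im=cv2.imread("pics/scene0.png");c=cam("scene")
cr=im[180:420,150:470];cv2.imwrite("pics/crop0.png",cv2.resize(cr,None,fx=2.5,fy=2.5,interpolation=cv2.INTER_CUBIC))
hsv=cv2.cvtColor(im,cv2.COLOR_BGR2HSV)
# dishes: brownish
m=cv2.inRange(hsv,(5,50,60),(25,200,200))
n,l,s,ce=cv2.connectedComponentsWithStats(m)
for i in range(1,n):
    if s[i,4]>60 and 200<ce[i][0]<460 and 250<ce[i][1]<420: print(s[i],ce[i].round(1),onz(c,ce[i],20).round(),onz(c,ce[i],12).round())
mo=cv2.inRange(hsv,(8,180,100),(18,255,255));mo[:,450:]=0
cn=max(cv2.findContours(mo,0,2)[0],key=cv2.contourArea);print("tub",cv2.boundingRect(cn))
for uv in [(267,215),(337,215),(302,194)]:print(onz(c,uv,85).round())
```

```text
[335 267  32  30 686] [350.8 280.7] [419. 135.  20.] [414. 129.  12.]
[298 289  18  16 213] [306.6 296.2] [549. 108.  20.] [546. 103.  12.]
[266 292  19  17 218] [274.9 299.4] [624.  67.  20.] [621.  62.  12.]
[284 310  19  17 244] [293.  317.6] [620. 145.  20.] [616. 140.  12.]
[384 321  20  18 248] [393.7 329. ] [432. 326.  20.] [427. 322.  12.]
[366 338  20  18 256] [375.2 346.2] [504. 339.  20.] [500. 335.  12.]
[402 348  20  18 265] [411.3 356.2] [451. 414.  20.] [447. 411.  12.]
[345 354  21  19 274] [355.  362.6] [575. 346.  20.] [572. 342.  12.]
[386 370  21  20 291] [395.9 378.8] [525. 439.  20.] [521. 436.  12.]
tub (266, 191, 71, 47)
[ 497. -162.   85.]
[332. -44.  85.]
[ 360. -179.   85.]
```

View pics/crop0.png

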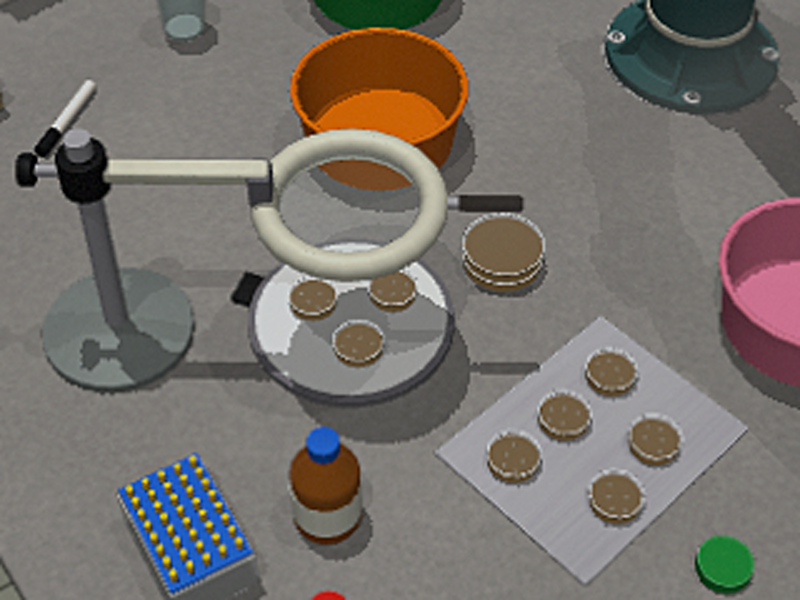

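The crop confirms it: the orange round tub at crop (380,105), three dishes on the white pad, and five on the tray. Next I measure the pad, hinge, lens and handle.

Run:
```python
from h import *
im=cv2.imread("pics/scene0.png");c=cam("scene")
f=lambda u,v:(150+(u+.5)/2.5-.5,180+(v+.5)/2.5-.5)
def fit(pts,z):
    P=np.array([onz(c,f(*p),z)[:2] for p in pts]);A=np.c_[2*P,np.ones(len(P))]
    s=np.linalg.lstsq(A,(P**2).sum(1),rcond=None)[0];print(s[:2].round(1),np.sqrt(s[2]+s[:2]@s[:2]).round(1))
fit([(250,310),(452,310),(262,348),(441,350),(303,380),(398,381),(352,389),(276,270),(438,280)],12) # pad
fit([(251,205),(447,205),(349,129),(349,277),(275,155),(424,155),(275,255),(424,252)],208)
fit([(293,88),(467,88),(380,29),(310,50),(450,50),(380,133)],85)
fit([(44,320),(193,320),(118,386),(60,360),(175,362)],5)
print("post top",onz(c,f(78,140),290).round(1),"base",onz(c,f(118,328),5).round(1))
print("handle",onz(c,f(458,203),216).round(1),onz(c,f(523,203),212).round(1))
print("bottle",onz(c,f(326,520),10).round(),"big",onz(c,f(503,245),32).round(), "green",onz(c,(301,155),85).round(),"beaker",onz(c,(222,185),45).round())
print("boom",onz(c,f(262,165),271).round())
c2=cam("side");print("ring side",proj(c2,[600,100,208]),"handle",proj(c2,[450,100,208]))
```

```text
[595.8  99. ] 104.4
[606.8 116.5] 95.6
[ 406.  -116.3] 97.1
[803.7 -35.1] 79.4
post top [808.2 -26.9 290. ] base [808.4 -31.2   5. ]
handle [528.9 186.5 216. ] [476.2 219.9 212. ]
bottle [759. 291.  10.] big [419. 134.  32.] green [ 250. -340.   85.] beaker [ 515. -402.   45.]
boom [679.  83. 271.]
ring side [280.55329121 215.43262675] handle [324.13989124 226.87952065]
```

{"name": "jog_arm", "arguments": {"moves": [[[1, 0, 0, -50, 0], [1, 0, 0, -30, 0], [1, -36, -34, 0, 0], [1, -36, -34, 0, 0], [1, -36, -34, 0, 0], [1, -36, -34, 0, 0], [1, -36, -34, 0, 0], [1, -36, -34, 0, 0], [1, -36, -34, 0, 0], [1, -36, -34, 0, 0], [1, -36, -34, 0, 0], [1, -36, -34, 0, 0]]]}}

```text
clock: 1.35
tool_pos: [442.9, 284.8, 330.3]
tcp_rot: [0.121, 0.993, 0.0, -0.0]
contact_force: [0.6, -0.4, 0.2]
grip_width: 85.6
grasp_force: 0.0
```

{"name": "jog_arm", "arguments": {"moves": [[[1, -36, -34, 0, 0], [1, -36, -34, 0, 0], [1, 0, 0, 0, 8], [1, 0, 0, 0, 8], [1, 0, 0, 0, 7.6], [1, 0, 0, 0, 0], [1, 0, 0, 0, 0]]]}}

```text
clock: 2.05
tool_pos: [495.5, 203.5, 330.2]
tcp_rot: [0.32, 0.947, -0.0, -0.0]
contact_force: [-0.4, -0.5, -0.0]
grip_width: 85.3
grasp_force: 0.0
```

```bash
cat >> h.py <<'E'
def to(p,st=None):
    "tool-frame shift (mm) from here to world p; None keeps"
    st=st or readout.read_state();t=np.array(st["tool_pos"]);return (R.from_quat(st["tcp_rot"]).as_matrix().T@(np.array(p)-t)).round(1)
def yaw(st=None):
    st=st or readout.read_state();x=R.from_quat(st["tcp_rot"]).as_matrix()[:,0];return np.degrees(np.arctan2(x[1],x[0])).round(2)
E
python3 - <<'E'
from h import *
c,im,st=snap("wrist","w1");print(st["tool_pos"],yaw(st),st["joints"].round(2),to([498,200,300]))
for p in([498,200,216],[520,184,216],[476,218,216],[606,116,221],[596,99,12]):print(proj(c,p).round())
E
```

```text
[495.51305257 203.48439853 330.15734854] 142.61 [-0.72  0.27  0.31  1.96 -0.1   0.93  0.56] [-4.1 -1.3 30.2]
[317. 244.]
[317. 280.]
[318. 204.]
[315. 411.]
[303. 298.]
```

View pics/w1.png

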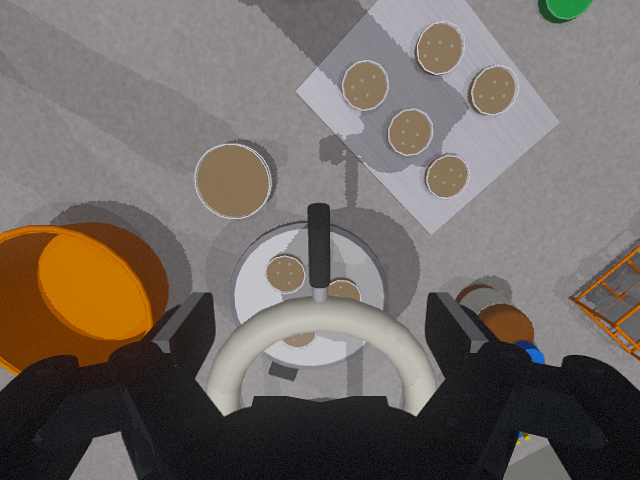

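The wrist view shows the handle at u=318, v 204–287, right where predicted, so I pinch it.

{"name": "jog_arm", "arguments": {"moves": [[[1, -4, -1.3, 40, 0], [1, 0, 0, 40, 0], [1, 0, 0, 40, 0], [1, 0, 0, 0, 0], [-1, 0, 0, 0, 0], [-1, 0, 0, 0, 0], [-1, 0, 0, 0, 0], [-1, 0, 0, 0, 0], [-1, 0, 0, 0, 0], [-1, 0, 0, 0, 0]]], "grip_force": 30}}

```text
clock: 3.1
tool_pos: [498.7, 200.2, 211.6]
tcp_rot: [0.322, 0.947, 0.001, 0.001]
contact_force: [-1.9, -0.5, 6.5]
grip_width: 14.7
grasp_force: 29.3
```

Run:
```python
from h import *
s=readout.read_state();print({k:np.round(s[k],2) for k in("tool_pos","contact_force","grip_width","grasp_force","joints")},yaw(s))
H=np.array([804,-35.]);d=np.array(s["tool_pos"])[:2]-H;print(np.hypot(*d),np.degrees(np.arctan2(d[1],d[0])))
```

```text
{'tool_pos': array([498.72, 200.22, 211.6 ]), 'contact_force': array([-1.91, -0.53,  6.46]), 'grip_width': np.float64(14.69), 'grasp_force': np.float64(29.25), 'joints': array([-0.67,  0.42,  0.27,  2.08, -0.18,  0.66,  0.63])} 142.48
385.38379741705705 142.38560172538223
```

{"name": "jog_arm", "arguments": {"moves": [[[-1, -0.94, -26.86, 0, -4], [-1, -0.94, -26.86, 0, -4], [-1, -0.94, -26.86, 0, -4], [-1, -0.94, -26.86, 0, -4], [-1, -0.94, -26.86, 0, -4], [-1, -0.94, -26.86, 0, -4], [-1, -0.94, -26.86, 0, -4], [-1, -0.94, -26.86, 0, -4], [-1, -0.94, -26.86, 0, -4], [-1, 0, 0, 0, 0]]], "grip_force": 40}}

```text
clock: 4.1
tool_pos: [422.2, -27.9, 211.6]
tcp_rot: [0.015, 1.0, -0.001, 0.005]
contact_force: [4.0, -1.7, -0.4]
grip_width: 15.1
grasp_force: 30.1
```

Run:
```python
from h import *
s=readout.read_state();print({k:np.round(s[k],2) for k in("tool_pos","contact_force","grip_width","grasp_force","joints")},yaw(s))
H=np.array([804,-35.]);d=np.array(s["tool_pos"])[:2]-H;print(np.hypot(*d),np.degrees(np.arctan2(d[1],d[0])))
```

```text
{'tool_pos': array([422.23, -27.9 , 211.6 ]), 'contact_force': array([ 4.02, -1.74, -0.44]), 'grip_width': np.float64(15.06), 'grasp_force': np.float64(30.08), 'joints': array([-0.16,  0.28,  0.14,  2.31, -0.07,  0.55,  1.58])} 178.25
381.83571533027975 178.9343052552986
```

{"name": "jog_arm", "arguments": {"moves": [[[-1, -0.94, -26.86, 0, -4], [-1, -0.94, -26.86, 0, -4], [-1, -0.94, -26.86, 0, -4], [-1, -0.94, -26.86, 0, -4], [-1, -0.94, -26.86, 0, -4], [-1, -0.94, -26.86, 0, -4], [-1, -0.94, -26.86, 0, -4], [-1, -0.94, -26.86, 0, -4], [-1, -0.94, -26.86, 0, -4], [-1, -0.94, -26.86, 0, -4], [-1, 0, 0, 0, 0]]]}}

```text
clock: 5.2
tool_pos: [508.9, -275.4, 211.7]
tcp_rot: [-0.33, 0.944, -0.003, 0.005]
contact_force: [6.7, 2.9, 2.2]
grip_width: 14.8
grasp_force: 41.6
```

{"name": "jog_arm", "arguments": {"moves": [[[1, 0, 0, 0, 0], [1, 0, 0, 0, 0], [1, 0, 0, 0, 0], [1, 0, 0, -40, 0], [1, 0, 0, -40, 0], [1, 0, 0, -40, 0]]]}}

```text
clock: 5.8
tool_pos: [500.5, -274.0, 331.3]
tcp_rot: [-0.329, 0.944, 0.0, -0.001]
contact_force: [0.1, 0.1, -0.0]
grip_width: 85.4
grasp_force: 0.0
```

Run:
```python
from h import *
s=readout.read_state();print({k:np.round(s[k],2) for k in("tool_pos","contact_force","grip_width","joints")},yaw(s))
print(to([520,100,330],s))
```

```text
{'tool_pos': array([ 500.49, -274.04,  331.31]), 'contact_force': array([ 0.1 ,  0.12, -0.03]), 'grip_width': np.float64(85.35), 'joints': array([ 0.42,  0.31, -0.  ,  1.88,  0.  ,  0.96,  2.66])} -141.59
[-247.7  281.     1.4]
```

{"name": "jog_arm", "arguments": {"moves": [[[1, 0, 0, 0, 7.7], [1, 0, 0, 0, 7.7], [1, 0, 0, 0, 7.7], [1, 0, 0, 0, 7.7], [1, 0, 0, 0, 7.6], [1, -20, 43, 0, 0], [1, -20, 43, 0, 0], [1, -20, 43, 0, 0], [1, 0, 48, 0, 0], [1, 0, 48, 0, 0], [1, 0, 48, 0, 0], [1, 0, 48, 0, 0]]]}}

```text
clock: 7.0
tool_pos: [560.5, 48.2, 330.3]
tcp_rot: [0.0, 1.0, -0.0, -0.0]
contact_force: [1.5, -0.1, 0.8]
grip_width: 85.2
grasp_force: 0.0
```

{"name": "jog_arm", "arguments": {"moves": [[[1, 0, 48, 0, 0], [1, 0, 5, 0, 0], [1, 0, 0, 0, 0], [1, 0, 0, 0, 0]]]}}

```text
clock: 7.4
tool_pos: [561.1, 98.0, 330.1]
tcp_rot: [0.001, 1.0, -0.001, -0.0]
contact_force: [0.1, -1.0, -0.0]
grip_width: 85.9
grasp_force: 0.0
```

```bash
cat >> h.py <<'E'
def fitc(P):
    P=np.array(P);A=np.c_[2*P,np.ones(len(P))];s=np.linalg.lstsq(A,(P**2).sum(1),rcond=None)[0];return s[:2].round(1),np.sqrt(s[2]+s[:2]@s[:2]).round(1)
def dishes(c,im,z,lo=45):
    "agar discs seen; rays onto height z of the agar"
    hsv=cv2.cvtColor(im,cv2.COLOR_RGB2HSV);m=cv2.inRange(hsv,(5,50,60),(25,200,220));m=cv2.morphologyEx(m,cv2.MORPH_OPEN,np.ones((3,3)))
    n,l,s,ce=cv2.connectedComponentsWithStats(m);o=[]
    for i in range(1,n):
        if s[i,4]<lo: continue
        x,y,w,h=s[i,:4];a=onz(c,(x,ce[i][1]),z);b=onz(c,(x+w,ce[i][1]),z)
        o.append((ce[i].round(1),s[i,4],onz(c,ce[i],z)[:2].round(1),np.linalg.norm(a-b).round(1)))
    return o
E
python3 - <<'E'
from h import *
c,im,st=snap("wrist","w2");print(st["tool_pos"],yaw(st))
for d in dishes(c,im,25,400):print(*d)
c2,im2,_=snap("scene","s2")
for d in dishes(c2,im2,25,100):
    if 250<d[0][1]<420: print("s",*d)
hsv=cv2.cvtColor(im,cv2.COLOR_RGB2HSV);m=cv2.inRange(hsv,(0,0,195),(180,40,255))
n,l,s,ce=cv2.connectedComponentsWithStats(m);print([(s[i].tolist()) for i in range(1,n) if s[i,4]>2000])
E
```

```text
[561.14588902  97.95280023 330.12959913] 179.93
[350.   65.6] 5154 [417.8 131.2] 85.0
[516.7  75.9] 1486 [429.1 315.7] 45.9
[592.6  93.8] 1397 [448.3 401.9] 44.6
[517.9 143.6] 1252 [501.2 328.5] 45.9
[600.9 160.6] 1196 [521.1 427.1] 44.5
[325.7 185.8] 1228 [550.  105.1] 48.4
[515.2 203.4] 1087 [571.6 336.1] 45.7
[355.7 242. ] 1034 [620.9 143.4] 48.1
[294.2 245.7] 1028 [625.9  65.5] 48.2
s [350.9 278.2] 557 [415.8 131. ] 85.4
s [306.9 294.5] 159 [547.7 106.9] 45.5
s [274.8 298. ] 178 [624.   66.8] 47.9
s [292.9 316.4] 200 [619.7 145.1] 49.2
s [394.1 327.9] 211 [431.5 326.8] 48.8
s [375.4 345.3] 221 [504.8 339. ] 47.4
s [411.6 354.6] 210 [450.3 412.7] 44.6
s [355.1 361.3] 227 [574.9 345.7] 46.3
s [396.1 377.1] 234 [523.8 437.7] 45.5
[[246, 145, 158, 154, 12921]]
```

View pics/w2.png

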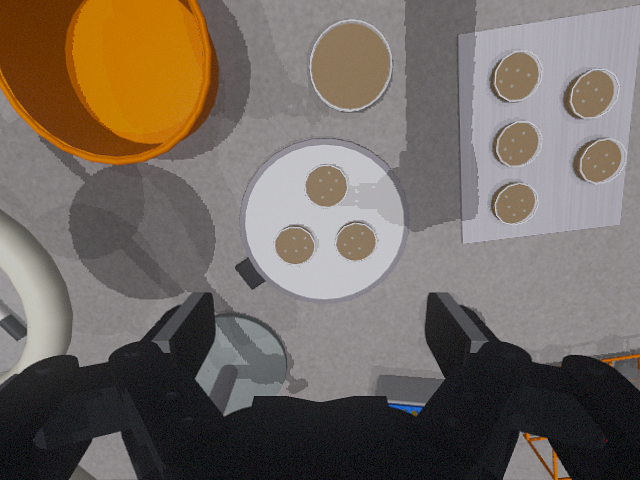

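View pics/s2.png

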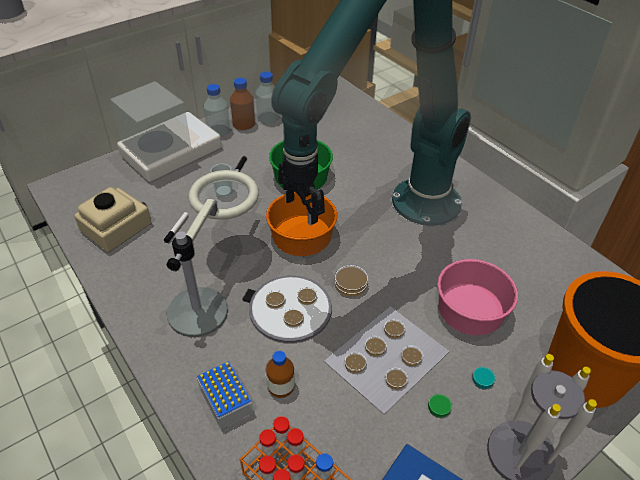

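The scene now shows the magnifier swung clear, its head at (223,193). The wrist view shows the dishes on the pad at (326,186), (356,242) and (294,246), the tray dishes to the right, and nothing disturbed. I pick the first old dish at world (549,106).

{"name": "jog_arm", "arguments": {"moves": [[[0.6, 12, 8, 40, 0], [0.6, 0, 0, 48, 0], [0.6, 0, 0, 48, 0], [0.6, 0, 0, 48, 0], [0.6, 0, 0, 45, 0], [0.6, 0, 0, 30, 0], [0.6, 0, 0, 26, 0], [0.6, 0, 0, 12, 0], [0.6, 0, 0, 0, 0], [0.6, 0, 0, 0, 0]]], "grip_force": 40}}

```text
clock: 8.5
tool_pos: [550.4, 107.1, 34.1]
tcp_rot: [0.0, 1.0, -0.0, 0.001]
contact_force: [-0.7, -0.1, 0.6]
grip_width: 68.0
grasp_force: 0.0
```

Run:
```python
from h import *
im=cv2.imread("pics/w2.png")[:,:,::-1];m=viewer.camera_model("wrist")
st={"tcp_rot":R.from_euler("z",179.93-180,degrees=True).as_matrix()@np.diag([-1,1,-1.]),"tool_pos":[561.15,97.95,330.13]}
st["tcp_rot"]=R.from_matrix(st["tcp_rot"]).as_quat();c=cam("wrist",st)
hsv=cv2.cvtColor(im,cv2.COLOR_RGB2HSV);mk=cv2.inRange(hsv,(0,0,195),(180,40,255));mk[:,:240]=0;mk[:,410:]=0;mk[:140]=0;mk[300:]=0
h=cv2.convexHull(max(cv2.findContours(mk,0,2)[0],key=cv2.contourArea))[:,0]
print("pad wrist",fitc([onz(c,p,12)[:2] for p in h]))
im=cv2.imread("pics/s2.png");hsv=cv2.cvtColor(im,cv2.COLOR_BGR2HSV);c=cam("scene")
mk=cv2.inRange(hsv,(0,0,170),(180,40,255));mk[:,:245]=0;mk[:,335:]=0;mk[:272]=0;mk[345:]=0
h=cv2.convexHull(max(cv2.findContours(mk,0,2)[0],key=cv2.contourArea))[:,0]
print("pad scene",fitc([onz(c,p,12)[:2] for p in h]))
s=readout.read_state();print(s["tool_pos"],s["grip_width"],s["contact_force"])
```

```text
pad wrist (array([603.6, 103.9]), np.float64(101.2))
pad scene (array([600.3, 103.5]), np.float64(101.3))
[550.36108085 107.11996213  34.08986994] 68.04873781234087 [-0.71741773 -0.06564904  0.5609612 ]
```

{"name": "jog_arm", "arguments": {"moves": [[[-1, 0, 0, 0, 0], [-1, 0, 0, 0, 0], [-1, 0, 0, 0, 0], [-1, 0, 0, 0, 0], [-1, 0, 0, -20, 0], [-1, 0, 0, -40, 0], [-1, 0, 0, -50, 0], [-1, 0, 0, -20, 0], [-1, 0, 0, 0, 0]]], "grip_force": 40}}

```text
clock: 9.4
tool_pos: [552.3, 108.5, 168.0]
tcp_rot: [-0.0, 1.0, 0.001, 0.005]
contact_force: [-0.1, 0.0, -0.2]
grip_width: 51.8
grasp_force: 41.9
```

{"name": "jog_arm", "arguments": {"moves": [[[-1, 24, -38, 0, 0], [-1, 24, -39, 0, 0], [-1, 24, -39, 0, 0], [-1, 25, -39, 0, 0], [-1, 25, -39, 0, 0], [-1, 0, 0, 0, 0], [-1, 0, 0, 45, 0], [-1, 0, 0, 45, 0], [-1, 0, 0, 0, 0]]]}}

```text
clock: 10.3
tool_pos: [424.2, -85.2, 68.1]
tcp_rot: [-0.001, 1.0, 0.001, -0.006]
contact_force: [-0.8, -0.2, 0.6]
grip_width: 51.9
grasp_force: 42.1
```

Run:
```python
from h import *
c2,im2,_=snap("scene","s3");s=readout.read_state();print(s["tool_pos"],s["grip_width"])
cr=cv2.resize(im2[170:350,200:440,::-1],None,fx=2.5,fy=2.5);cv2.imwrite("pics/s3c.png",cr)
```

```text
[425.45147996 -85.44023812  70.80207038] 51.936127267916035
```

View pics/s3c.png

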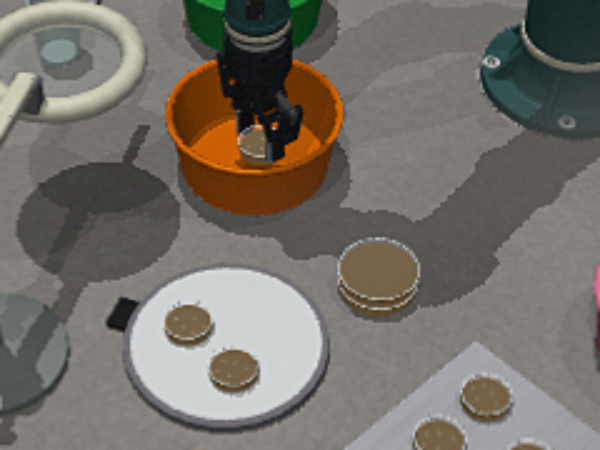

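Crop: the first dish is inside the orange tub between the fingers at (258,140), and two dishes remain on the pad at (189,323) and (234,370). Releasing, then going to the second.

{"name": "jog_arm", "arguments": {"moves": [[[0.6, 0, 0, 0, 0], [0.6, 0, 0, 0, 0], [0.6, 0, 0, 0, 0], [0.6, 0, 0, -48, 0], [0.6, 0, 0, -48, 0], [0.6, -28, 33, 0, 0], [0.6, -28, 33, 0, 0], [0.6, -28, 33, 0, 0], [0.6, -28, 33, 0, 0], [0.6, -28, 33, 0, 0], [0.6, -28, 33, 0, 0], [0.6, -28, 32, 0, 0]]]}}

```text
clock: 11.55
tool_pos: [624.6, 145.6, 171.7]
tcp_rot: [-0.001, 1.0, 0.0, 0.001]
contact_force: [0.3, 0.2, 0.5]
grip_width: 68.5
grasp_force: 0.0
```

{"name": "jog_arm", "arguments": {"moves": [[[0.6, 0, 0, 0, 8], [0.6, 0, 0, 0, 8], [0.6, 0, 0, 0, 8], [0.6, 0, 0, 0, 8], [0.6, 0, 0, 0, 8], [0.6, 0, 0, 0, 0], [0.6, 0, 0, 0, 0]]]}}

```text
clock: 12.25
tool_pos: [623.5, 144.1, 170.8]
tcp_rot: [0.34, 0.94, 0.001, 0.001]
contact_force: [-0.1, -0.1, 0.2]
grip_width: 68.4
grasp_force: 0.0
```

```bash
cat >> h.py <<'E'
def look(z=25):
    c,im,_=snap("scene","tmp")
    for d in dishes(c,im,z,60):
        if 180<d[0][1]<430 and 200<d[0][0]<450 and d[1]<400: print("s",*d)
    st=readout.read_state();print(st["tool_pos"].round(1),yaw(st),st["grip_width"].round(1));return st
E
python3 - <<'E'
from h import *
st=look();print(to([621,144,33],st))
c,im,_=snap("side","tmp2")
for d in dishes(c,im,25,60):print(*d)
E
```

```text
s [274.8 298. ] 178 [624.   66.8] 47.9
s [293.  316.3] 203 [619.5 145. ] 49.2
s [394.1 328.1] 215 [431.7 327.1] 48.8
s [375.4 344.9] 213 [504.  338.2] 47.5
s [411.5 354.6] 211 [450.4 412.7] 44.6
s [355.1 361.3] 227 [574.9 345.7] 46.3
s [396.1 377.1] 234 [523.8 437.7] 45.5Traceback (most recent call last):
  File "<stdin>", line 2, in <module>
  File "h.py", line 41, in look
    st=readout.read_state();print(st["tool_pos"].round(1),yaw(st),st["grip_width"].round(1));return st
                                                                  ^^^^^^^^^^^^^^^^^^^^^^
AttributeError: 'float' object has no attribute 'round'
```

{"name": "jog_arm", "arguments": {"moves": [[[0.6, 2, -2, 40, 0], [0.6, 0, 0, 45, 0], [0.6, 0, 0, 37, 0], [0.6, 0, 0, 15, 0], [0.6, 0, 0, 0, 0], [0.6, 0, 0, 0, 0], [-1, 0, 0, 0, 0], [-1, 0, 0, 0, 0], [-1, 0, 0, 0, 0], [-1, 0, 0, 0, 0], [-1, 0, 0, 0, 0]]]}}

```text
clock: 13.4
tool_pos: [622.5, 143.9, 34.9]
tcp_rot: [0.342, 0.94, 0.001, 0.002]
contact_force: [-0.6, -0.9, 6.7]
grip_width: 52.0
grasp_force: 41.4
```

{"name": "jog_arm", "arguments": {"moves": [[[-1, 0, 0, -20, 0], [-1, 0, 0, -40, 0], [-1, 0, 0, -50, 0], [-1, 0, 0, -20, 0], [-1, 0, 0, 0, 0]]]}}

```text
clock: 13.9
tool_pos: [623.8, 144.2, 167.7]
tcp_rot: [0.342, 0.94, 0.003, 0.004]
contact_force: [0.8, 0.4, 0.1]
grip_width: 51.9
grasp_force: 41.9
```

```bash
sed -i 's/st\["grip_width"\].round(1)/round(st["grip_width"],1)/' h.py
python3 - <<'E'
from h import *
st=readout.read_state();print(st["tool_pos"],st["grip_width"],to([435,-130,165],st))
E
```

```text
[623.8060616  144.23656488 167.66795079] 51.8658011308453 [-3.140e+01 -3.315e+02  1.000e-01]
```

{"name": "jog_arm", "arguments": {"moves": [[[-1, -4, -41, 0, 0], [-1, -4, -41, 0, 0], [-1, -4, -41, 0, 0], [-1, -4, -42, 0, 0], [-1, -4, -42, 0, 0], [-1, -4, -42, 0, 0], [-1, -4, -42, 0, 0], [-1, -4, -41, 0, 0], [-1, 0, 0, 0, 0], [-1, 0, 0, 45, 0], [-1, 0, 0, 45, 0], [-1, 0, 0, 0, 0]]]}}

```text
clock: 15.1
tool_pos: [428.5, -130.0, 67.3]
tcp_rot: [0.341, 0.94, -0.001, -0.006]
contact_force: [-1.4, 0.8, 0.0]
grip_width: 51.8
grasp_force: 42.2
```

{"name": "jog_arm", "arguments": {"moves": [[[0.6, 0, 0, 0, 0], [0.6, 0, 0, 0, 0], [0.6, 0, 0, 0, 0], [0.6, 0, 0, -48, 0], [0.6, 0, 0, -48, 0], [0.6, -4, 46, 0, 0], [0.6, -4, 46, 0, 0], [0.6, -4, 46, 0, 0], [0.6, -4, 46, 0, 0], [0.6, -4, 46, 0, 0], [0.6, -3, 45, 0, 0], [0.6, 0, 0, 0, 0]]]}}

```text
clock: 16.3
tool_pos: [631.6, 73.1, 171.4]
tcp_rot: [0.337, 0.941, 0.004, 0.004]
contact_force: [0.2, 0.1, 1.0]
grip_width: 68.6
grasp_force: 0.0
```

Run:
```python
from h import *
st=look();print(to([624.5,66,33.5]))
```

```text
s [297.2 230.7] 190 [ 428.4 -108.4] 71.4
s [274.8 298. ] 177 [624.2  66.8] 47.9
s [394.1 328. ] 209 [431.6 327. ] 48.8
s [375.4 344.9] 212 [504.  338.1] 47.5
s [411.5 354.6] 210 [450.5 412.7] 44.6
s [355.1 361.3] 227 [574.9 345.7] 46.3
s [396.1 377.1] 234 [523.8 437.7] 45.5
[628.8  69.3 170.8] 140.4 68.6
[  1.6  -6.1 137.3]
```

{"name": "jog_arm", "arguments": {"moves": [[[0.6, 2, -5, 40, 0], [0.6, 0, 0, 45, 0], [0.6, 0, 0, 37, 0], [0.6, 0, 0, 15, 0], [0.6, 0, 0, 0, 0], [0.6, 0, 0, 0, 0], [-1, 0, 0, 0, 0], [-1, 0, 0, 0, 0], [-1, 0, 0, 0, 0], [-1, 0, 0, 0, 0], [-1, 0, 0, 0, 0]]]}}

```text
clock: 17.45
tool_pos: [623.2, 62.0, 34.2]
tcp_rot: [0.342, 0.94, 0.001, 0.002]
contact_force: [-0.5, -0.6, 6.2]
grip_width: 51.9
grasp_force: 40.8
```

{"name": "jog_arm", "arguments": {"moves": [[[-1, 0, 0, -20, 0], [-1, 0, 0, -40, 0], [-1, 0, 0, -50, 0], [-1, 0, 0, -20, 0], [-1, 0, 0, 0, 0]]]}}

```text
clock: 17.95
tool_pos: [624.8, 62.2, 167.1]
tcp_rot: [0.342, 0.94, 0.003, 0.005]
contact_force: [-0.0, 0.5, -0.7]
grip_width: 51.8
grasp_force: 41.9
```

Run:
```python
from h import *
st=readout.read_state();print(st["tool_pos"],st["grip_width"],to([440,-105,165],st))
```

```text
[624.82546106  62.19745858 167.11926402] 51.822033903198516 [ 3.420e+01 -2.469e+02 -1.000e-01]
```

{"name": "jog_arm", "arguments": {"moves": [[[-1, 6, -41, 0, 0], [-1, 6, -41, 0, 0], [-1, 6, -41, 0, 0], [-1, 6, -41, 0, 0], [-1, 5, -41, 0, 0], [-1, 5, -42, 0, 0], [-1, 0, 0, 0, 0], [-1, 0, 0, 40, 0], [-1, 0, 0, 40, 0], [-1, 0, 0, 0, 0]]]}}

```text
clock: 18.95
tool_pos: [434.3, -104.5, 77.7]
tcp_rot: [0.342, 0.94, -0.001, -0.004]
contact_force: [-0.7, -0.0, -0.0]
grip_width: 52.0
grasp_force: 42.2
```

{"name": "jog_arm", "arguments": {"moves": [[[0.6, 0, 0, 0, 0], [0.6, 0, 0, 0, 0], [0.6, 0, 0, 0, 0], [0.6, 0, 0, -45, 0], [0.6, 0, 0, -45, 0], [0.6, 0, 0, 0, -8], [0.6, 0, 0, 0, -8], [0.6, 0, 0, 0, -8], [0.6, 0, 0, 0, -8], [0.6, 0, 0, 0, -8], [0.6, -30, 38, 0, 0], [0.6, -30, 38, 0, 0]]]}}

```text
clock: 20.15
tool_pos: [497.1, -30.8, 173.2]
tcp_rot: [0.003, 1.0, -0.0, 0.001]
contact_force: [1.4, -1.2, 0.1]
grip_width: 68.1
grasp_force: 0.0
```

{"name": "jog_arm", "arguments": {"moves": [[[0.6, -10, 48, 0, 0], [0.6, -10, 48, 0, 0], [0.6, -10, 48, 0, 0], [0.6, -10, 48, 0, 0], [0.6, -10, 48, 0, 0], [0.6, -10, 48, 0, 0], [0.6, 0, 48, 0, 0], [0.6, 0, 0, 0, 0], [0.6, 0, 0, 0, 0]]]}}

```text
clock: 21.05
tool_pos: [555.9, 309.0, 172.9]
tcp_rot: [-0.002, 1.0, 0.001, 0.001]
contact_force: [0.6, 0.0, -0.3]
grip_width: 68.2
grasp_force: 0.0
```

Run:
```python
from h import *
st=look(17);c,im,st=snap("wrist","w4")
for d in dishes(c,im,17,400):print(*d)
im=cv2.imread("pics/tmp.png");cv2.imwrite("pics/t4.png",cv2.resize(im[180:260,250:350],None,fx=5,fy=5))
```

```text
s [297.3 229.7] 221 [ 421.1 -118.3] 66.0
s [394.1 327.9] 211 [426.9 322.9] 49.1
s [375.4 345.3] 221 [500.7 335.3] 47.8
s [411.6 354.5] 214 [445.5 409.3] 44.9
s [355.3 361.3] 232 [570.9 342.1] 49.0
s [396.1 377.1] 235 [519.8 434.6] 45.8
[556.3 306.5 172.6] -179.92 68.3
[60.6 41.9] 9715 [426.8 125.2] 82.2
[119.8  53.3] 894 [433.3 164.9] 29.3
[131.9  58.4] 583 [436.4 172.9] 24.6
[339.6  47.3] 3997 [428.1 320.5] 48.9
[460.2  77.2] 3701 [447.5 408. ] 47.4
[354.4 153.9] 3182 [501.4 333.3] 47.6
[482.  180.5] 2868 [521.6 433.5] 47.2
[361.1 242.7] 2493 [572.7 340.9] 48.6
[298.7 392.5] 429 [718.7 287.7] 46.6
```

View pics/t4.png

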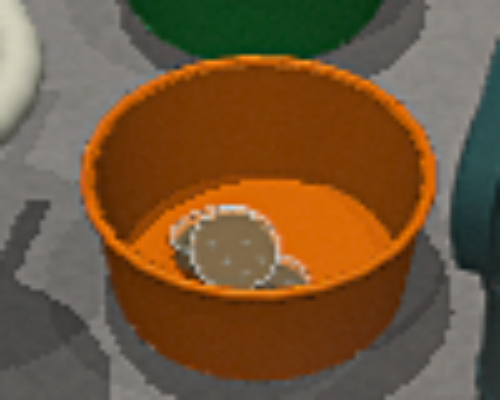

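The tub crop shows all three old dishes inside, overlapping around (235,250). Next I pick the fresh dish at (572,341).

{"name": "jog_arm", "arguments": {"moves": [[[0.6, -16, 35, 0, 0], [0.6, 0, 0, 45, 0], [0.6, 0, 0, 45, 0], [0.6, 0, 0, 35, 0], [0.6, 0, 0, 22, 0], [0.6, 0, 0, 0, 0], [0.6, 0, 0, 0, 0], [-1, 0, 0, 0, 0], [-1, 0, 0, 0, 0], [-1, 0, 0, 0, 0], [-1, 0, 0, 0, 0], [-1, 0, 0, 0, 0]]]}}

```text
clock: 22.35
tool_pos: [574.3, 341.8, 26.9]
tcp_rot: [0.0, 1.0, 0.001, 0.002]
contact_force: [-0.4, -2.3, 6.4]
grip_width: 52.1
grasp_force: 42.3
```

{"name": "jog_arm", "arguments": {"moves": [[[-1, 0, 0, -20, 0], [-1, 0, 0, -40, 0], [-1, 0, 0, -40, 0], [-1, 0, 0, 0, 0], [-1, 0, 0, 0, 0]]]}}

```text
clock: 22.85
tool_pos: [573.3, 342.2, 126.4]
tcp_rot: [-0.0, 1.0, 0.001, 0.002]
contact_force: [-0.6, -0.7, 0.4]
grip_width: 51.7
grasp_force: 41.9
```

Run:
```python
from h import *
st=readout.read_state();print(st["tool_pos"],st["grip_width"],to([669,104,120],st),yaw(st))
```

```text
[573.27224651 342.22726913 126.40728453] 51.73398305731772 [ -95.6 -238.3    6.2] -179.97
```

{"name": "jog_arm", "arguments": {"moves": [[[-1, -16, -40, 0, 0], [-1, -16, -40, 0, 0], [-1, -16, -40, 0, 0], [-1, -16, -40, 0, 0], [-1, -15, -39, 0, 0], [-1, -15, -39, 0, 0], [-1, 0, 0, 0, 0], [-1, 0, 0, 45, 0], [-1, 0, 0, 25, 0], [-1, 0, 0, 12, 0], [-1, 0, 0, 0, 0], [-1, 0, 0, 0, 0]]]}}

```text
clock: 24.05
tool_pos: [666.9, 104.0, 42.5]
tcp_rot: [-0.0, 1.0, 0.0, 0.0]
contact_force: [-0.0, 0.6, 0.0]
grip_width: 51.8
grasp_force: 41.9
```

Run:
```python
from h import *
st=look();print(st["contact_force"])
```

```text
s [296.5 229.4] 190 [ 427.  -113.9] 47.7
s [266.3 313.5] 109 [670.4  96.9] 28.6
s [394.1 327.9] 210 [431.5 326.7] 48.8
s [375.2 345.3] 225 [505.1 338.9] 47.4
s [411.5 354.6] 211 [450.4 412.7] 44.6
s [396.1 377.1] 234 [523.8 437.7] 45.5
[667.5 104.1  43.3] -179.95 51.6
[ 1.15786436 -0.4287206  -0.63159386]
```

{"name": "jog_arm", "arguments": {"moves": [[[-1, 0, 0, 7, 0], [-1, 0, 0, 0, 0], [0.6, 0, 0, 0, 0], [0.6, 0, 0, 0, 0], [0.6, 0, 0, 0, 0], [0.6, 0, 0, -40, 0], [0.6, 0, 0, -48, 0], [0.6, 0, 0, -20, 0], [0.6, 28, 38, 0, 0], [0.6, 28, 38, 0, 0], [0.6, 28, 38, 0, 0]]]}}

```text
clock: 25.2
tool_pos: [582.1, 218.5, 144.0]
tcp_rot: [0.0, 1.0, 0.0, 0.001]
contact_force: [1.0, 0.2, -0.6]
grip_width: 68.2
grasp_force: 0.0
```

{"name": "jog_arm", "arguments": {"moves": [[[0.6, 28, 38, 0, 0], [0.6, 28, 38, 0, 0], [0.6, 27, 39, 0, 0], [0.6, 0, 0, 0, 0], [0.6, 0, 0, 0, 0]]]}}

```text
clock: 25.7
tool_pos: [498.2, 334.6, 143.5]
tcp_rot: [-0.003, 1.0, 0.0, -0.0]
contact_force: [1.0, -0.6, -0.1]
grip_width: 68.2
grasp_force: 0.0
```

Run:
```python
from h import *
st=look();print(to([501,334,25],st))
```

```text
s [297.5 229.6] 227 [ 425.1 -111.5] 65.6
s [270.3 314.4] 191 [663.7 105.7] 46.7
s [396.4 330.9] 116 [432.9 337.1] 38.4
s [375.2 345.3] 225 [505.1 338.9] 47.4
s [411.6 354.5] 216 [450.  412.5] 44.6
s [396.1 377.1] 235 [523.8 437.6] 45.5
[499.6 332.6 143.5] -179.92 67.9
[ -1.4   1.5 118.5]
```

{"name": "jog_arm", "arguments": {"moves": [[[0.6, -2, 1, 40, 0], [0.6, 0, 0, 40, 0], [0.6, 0, 0, 26, 0], [0.6, 0, 0, 12, 0], [0.6, 0, 0, 0, 0], [0.6, 0, 0, 0, 0], [-1, 0, 0, 0, 0], [-1, 0, 0, 0, 0], [-1, 0, 0, 0, 0], [-1, 0, 0, 0, 0], [-1, 0, 0, 0, 0]]]}}

```text
clock: 26.85
tool_pos: [502.9, 334.0, 27.4]
tcp_rot: [-0.0, 1.0, 0.001, 0.001]
contact_force: [0.2, -0.9, 7.5]
grip_width: 52.1
grasp_force: 41.3
```

{"name": "jog_arm", "arguments": {"moves": [[[-1, 0, 0, -20, 0], [-1, 0, 0, -40, 0], [-1, 0, 0, -40, 0], [-1, 0, 0, 0, 0], [-1, 0, 0, 0, 0]]]}}

```text
clock: 27.35
tool_pos: [502.2, 334.3, 127.2]
tcp_rot: [-0.0, 1.0, 0.001, 0.001]
contact_force: [-0.4, -0.5, -0.8]
grip_width: 51.6
grasp_force: 41.9
```

Run:
```python
from h import *
st=readout.read_state();print(st["tool_pos"],st["grip_width"],to([600,104,120],st),yaw(st))
```

```text
[502.2027017  334.26766964 127.18495437] 51.56111298702496 [ -97.6 -230.4    6.9] -179.96
```

{"name": "jog_arm", "arguments": {"moves": [[[-1, -16, -38, 0, 0], [-1, -16, -38, 0, 0], [-1, -16, -38, 0, 0], [-1, -16, -38, 0, 0], [-1, -16, -39, 0, 0], [-1, -16, -39, 0, 0], [-1, 0, 0, 0, 0], [-1, 0, 0, 45, 0], [-1, 0, 0, 26, 0], [-1, 0, 0, 12, 0], [-1, 0, 0, 0, 0], [-1, 0, 0, 0, 0]]]}}

```text
clock: 28.55
tool_pos: [597.8, 104.1, 42.5]
tcp_rot: [-0.001, 1.0, 0.0, 0.0]
contact_force: [0.3, -0.8, -0.3]
grip_width: 52.1
grasp_force: 42.0
```

Run:
```python
from h import *
st=look();print(st["contact_force"])
```

```text
s [288.7 301. ] 100 [599.8  96.6] 29.1
s [270.4 314.3] 189 [663.3 105.5] 46.7
s [394.1 328.1] 214 [431.8 327.1] 48.8
s [411.5 354.6] 211 [450.4 412.7] 44.6
s [396.1 377.1] 235 [523.7 437.8] 45.5
[598.3 104.1  43.1] -179.95 51.5
[ 1.03261709  0.76785333 -0.31043806]
```

{"name": "jog_arm", "arguments": {"moves": [[[-1, 0, 0, 7, 0], [-1, 0, 0, 0, 0], [0.6, 0, 0, 0, 0], [0.6, 0, 0, 0, 0], [0.6, 0, 0, 0, 0], [0.6, 0, 0, -40, 0], [0.6, 0, 0, -48, 0], [0.6, 0, 0, -20, 0], [0.6, 28, 36, 0, 0], [0.6, 28, 36, 0, 0], [0.6, 28, 36, 0, 0]]]}}

```text
clock: 29.7
tool_pos: [513.0, 212.4, 143.9]
tcp_rot: [0.001, 1.0, 0.0, 0.001]
contact_force: [0.0, 0.8, 0.6]
grip_width: 68.2
grasp_force: 0.0
```

{"name": "jog_arm", "arguments": {"moves": [[[0.6, 28, 36, 0, 0], [0.6, 28, 37, 0, 0], [0.6, 28, 37, 0, 0], [0.6, 0, 0, 0, 0], [0.6, 0, 0, 0, 0]]]}}

```text
clock: 30.2
tool_pos: [428.4, 323.1, 143.5]
tcp_rot: [-0.002, 1.0, 0.0, -0.0]
contact_force: [0.8, -0.1, 0.2]
grip_width: 68.2
grasp_force: 0.0
```

Run:
```python
from h import *
st=look();print(to([428,322,25],st))
```

```text
s [297.5 229.6] 229 [ 425.1 -111.5] 65.6
s [292.4 302.1] 177 [594.  105.6] 47.6
s [270.3 314.4] 191 [663.7 105.7] 46.7
s [394.1 327.9] 211 [431.5 326.8] 48.8
s [411.6 354.5] 216 [450.  412.5] 44.6
s [396.1 377.1] 234 [523.8 437.7] 45.5
[429.6 321.4 143.4] -179.93 68.3
[  1.7   0.7 118.4]
```

{"name": "jog_arm", "arguments": {"moves": [[[0.6, 1, 0, 40, 0], [0.6, 0, 0, 40, 0], [0.6, 0, 0, 26, 0], [0.6, 0, 0, 12, 0], [0.6, 0, 0, 0, 0], [0.6, 0, 0, 0, 0], [-1, 0, 0, 0, 0], [-1, 0, 0, 0, 0], [-1, 0, 0, 0, 0], [-1, 0, 0, 0, 0], [-1, 0, 0, 0, 0]]]}}

```text
clock: 31.35
tool_pos: [429.6, 321.8, 27.2]
tcp_rot: [0.0, 1.0, 0.001, 0.001]
contact_force: [-0.8, -1.0, 6.5]
grip_width: 51.8
grasp_force: 41.1
```

{"name": "jog_arm", "arguments": {"moves": [[[-1, 0, 0, -20, 0], [-1, 0, 0, -40, 0], [-1, 0, 0, -40, 0], [-1, 0, 0, 0, 0], [-1, 0, 0, 0, 0]]]}}

```text
clock: 31.85
tool_pos: [429.2, 322.2, 127.1]
tcp_rot: [-0.0, 1.0, 0.001, 0.001]
contact_force: [0.3, -1.0, -0.4]
grip_width: 51.8
grasp_force: 42.0
```

Run:
```python
from h import *
st=readout.read_state();print(st["tool_pos"],st["grip_width"],to([531,104,120],st),yaw(st))
```

```text
[429.20061553 322.19481015 127.1179032 ] 51.775664702892215 [-101.6 -218.3    6.8] -179.96
```

{"name": "jog_arm", "arguments": {"moves": [[[-1, -17, -36, 0, 0], [-1, -17, -36, 0, 0], [-1, -17, -36, 0, 0], [-1, -17, -36, 0, 0], [-1, -17, -37, 0, 0], [-1, -17, -37, 0, 0], [-1, 0, 0, 0, 0], [-1, 0, 0, 45, 0], [-1, 0, 0, 26, 0], [-1, 0, 0, 12, 0], [-1, 0, 0, 0, 0], [-1, 0, 0, 0, 0]]]}}

```text
clock: 33.05
tool_pos: [530.6, 104.1, 42.4]
tcp_rot: [-0.001, 1.0, 0.0, -0.0]
contact_force: [0.4, -0.4, -0.0]
grip_width: 51.7
grasp_force: 42.1
```

Run:
```python
from h import *
st=look();print(st["contact_force"])
```

```text
s [293.9 229.1] 129 [ 432.6 -119.8] 29.8
s [310.1 289.3] 99 [530.2  97.2] 27.0
s [292.4 302.1] 178 [593.9 105.6] 47.6
s [270.5 314.3] 190 [663.2 105.5] 46.7
s [411.5 354.6] 211 [450.4 412.7] 44.6
s [396.1 377.1] 234 [523.8 437.7] 45.5
[531.1 104.1  43. ] -179.94 52.0
[-0.17888615  0.21687706 -0.05799727]
```

{"name": "jog_arm", "arguments": {"moves": [[[-1, 0, 0, 7, 0], [-1, 0, 0, 0, 0], [0.6, 0, 0, 0, 0], [0.6, 0, 0, 0, 0], [0.6, 0, 0, 0, 0], [0.6, 0, 0, -40, 0], [0.6, 0, 0, -48, 0], [0.6, 0, 0, -50, 0], [0.6, 0, 0, -50, 0], [0.6, 0, 0, -50, 0], [0.6, 0, 0, -50, 0], [0.6, 0, -20, 0, 0]]]}}

```text
clock: 34.3
tool_pos: [534.8, 87.6, 331.3]
tcp_rot: [-0.003, 1.0, 0.003, 0.008]
contact_force: [1.3, 0.2, 0.4]
grip_width: 68.5
grasp_force: 0.0
```

{"name": "jog_arm", "arguments": {"moves": [[[1, 5, -45, 0, 0], [1, 5, -45, 0, 0], [1, 5, -45, 0, 0], [1, 5, -45, 0, 0], [1, 5, -45, 0, 0], [1, 0, 0, 0, -8], [1, 0, 0, 0, -8], [1, 0, 0, 0, -8], [1, 0, 0, 0, -8], [1, 0, 0, 0, -6.4], [1, 0, 0, 0, 0], [1, 0, 0, 0, 0]]]}}

```text
clock: 35.5
tool_pos: [505.5, -141.4, 323.3]
tcp_rot: [-0.328, 0.945, 0.0, -0.0]
contact_force: [0.7, -0.6, -0.3]
grip_width: 85.3
grasp_force: 0.0
```

Run:
```python
from h import *
look();c,im,st=snap("wrist","w5")
a=np.radians(219);H=np.array([804,-35])
print(proj(c,[*(H+385*np.array([np.cos(a),np.sin(a)])),216]))
```

```text
s [295.3 228.6] 237 [ 427.8 -119. ] 65.7
s [312.8 290.8] 151 [527.3 105.7] 48.5
s [292.5 302. ] 170 [593.4 105.4] 47.6
s [270.4 314.4] 188 [663.4 105.5] 46.7
s [411.4 354.7] 205 [450.9 412.9] 44.6
s [396.1 377.1] 234 [523.8 437.7] 45.5
[ 505.6 -141.4  323.3] -141.69 85.5
[146.91567366 106.80238226]
```

View pics/w5.png

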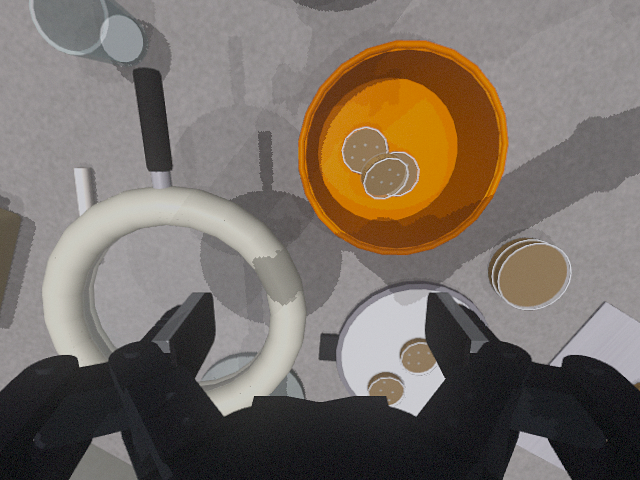

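View pics/tmp.png

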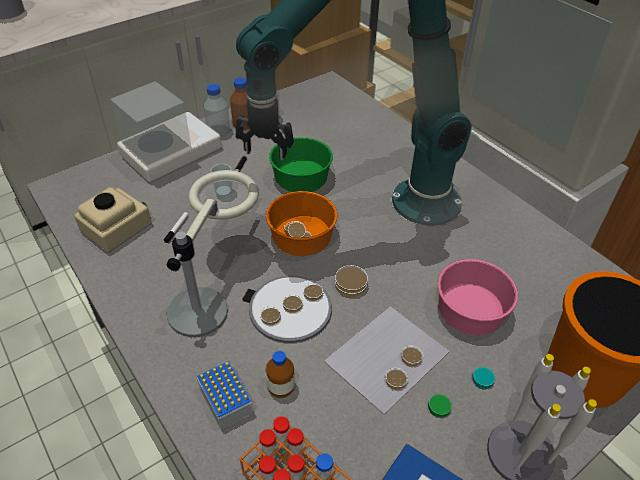

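The scene shows three dishes in a row on the pad and two on the tray. The wrist view shows the three old dishes in the tub and the handle from (148,69) to (159,171). Next I compute the handle pose.

Run:
```python
from h import *
im=cv2.imread("pics/w5.png")[:,:,::-1];st=readout.read_state();c=cam("wrist",st)
g=cv2.inRange(im,(0,0,0),(65,65,65));n,l,s,ce=cv2.connectedComponentsWithStats(g)
i=l[120,153];ys,xs=np.where(l==i);P=np.array([onz(c,p,212)[:2] for p in zip(xs,ys)])
m=P.mean(0);w,v=np.linalg.eigh(np.cov((P-m).T));d=v[:,1];print(s[i],m,np.degrees(np.arctan2(d[1],d[0])),np.ptp((P-m)@d))
for H in([804,-35],[806,-33]):
    q=m-H;print(np.hypot(*q),np.degrees(np.arctan2(q[1],q[0]))%360)
print(to([*m,208]))
```

```text
[ 133   68   39  103 2691] [ 509.95113583 -272.24550174] -140.9297848298722 60.556728139978745
377.8229249473556 218.89740113212977
380.6354424898144 218.94266265757742
[  77.8 -105.3  115.3]
```

{"name": "jog_arm", "arguments": {"moves": [[[1, 26, -35, 0, 0], [1, 26, -35, 0, 0], [1, 26, -35, 0, 0.8], [1, 0, 0, 0, 0], [1, 0, 0, 40, 0], [1, 0, 0, 45, 0], [1, 0, 0, 28, 0], [1, 0, 0, 0, 0], [1, 0, 0, 0, 0]]]}}

```text
clock: 36.5
tool_pos: [510.3, -271.9, 210.6]
tcp_rot: [-0.322, 0.947, 0.0, -0.0]
contact_force: [0.2, 0.4, 0.4]
grip_width: 85.4
grasp_force: 0.0
```

{"name": "jog_arm", "arguments": {"moves": [[[-1, 0, 0, 0, 0], [-1, 0, 0, 0, 0], [-1, 0, 0, 0, 0], [-1, 0, 0, 0, 0], [-1, 0, 0, 0, 0], [-1, 0, 0, 0, 0]]], "grip_force": 40}}

```text
clock: 37.1
tool_pos: [510.3, -272.4, 211.1]
tcp_rot: [-0.323, 0.946, -0.0, 0.0]
contact_force: [-1.1, 0.4, 4.9]
grip_width: 14.4
grasp_force: 39.0
```

```bash
cat >> h.py <<'E'
def ang():
    s=readout.read_state();d=np.array(s["tool_pos"])[:2]-[806,-33];print(s["tool_pos"].round(1),s["contact_force"].round(1),s["grip_width"],yaw(s)%360,"r",np.hypot(*d),"ang",np.degrees(np.arctan2(d[1],d[0]))%360)
E
python3 -c "
from h import *
ang()"
```

```text
[ 510.3 -272.4  211.1] [-1.1  0.4  4.9] 14.416602268495577 217.68 r 380.4466937611208 ang 218.98864882998063
```

{"name": "jog_arm", "arguments": {"moves": [[[-1, -0.9, 26.6, 0, 4], [-1, -0.9, 26.6, 0, 4], [-1, -0.9, 26.6, 0, 4], [-1, -0.9, 26.6, 0, 4], [-1, -0.9, 26.6, 0, 4], [-1, -0.9, 26.6, 0, 4], [-1, -0.9, 26.6, 0, 4], [-1, -0.9, 26.6, 0, 4], [-1, -0.9, 26.6, 0, 4], [-1, -0.9, 26.6, 0, 4], [-1, 0, 0, 0, 0]]]}}

```text
clock: 38.2
tool_pos: [425.5, -20.0, 210.9]
tcp_rot: [0.019, 1.0, 0.001, -0.006]
contact_force: [-11.9, 2.6, 22.5]
grip_width: 14.9
grasp_force: 41.5
```

```bash
python3 -c "
from h import *
ang()"
```

```text
[425.5 -20.  210.9] [-11.9   2.6  22.5] 14.915564650142407 177.85 r 380.7160058890464 ang 178.04398895616745
```

{"name": "jog_arm", "arguments": {"moves": [[[-1, -0.9, 26.6, 0, 4], [-1, -0.9, 26.6, 0, 4], [-1, -0.9, 26.6, 0, 4], [-1, -0.9, 26.6, 0, 4], [-1, -0.9, 26.6, 0, 4], [-1, -0.9, 26.6, 0, 4], [-1, -0.9, 26.6, 0, 4], [-1, 0, 0, 0, 0], [-1, 0, 0, 0, 0]]]}}

```text
clock: 39.1
tool_pos: [476.3, 160.1, 210.9]
tcp_rot: [0.259, 0.966, 0.001, -0.007]
contact_force: [-14.4, 11.1, 19.8]
grip_width: 14.7
grasp_force: 41.2
```

Run:
```python
from h import *
ang();c,im,st=snap("scene","s6");c2,im2,_=snap("side","sd6")
def ring(c,im,z,x0,x1,y0,y1):
    hsv=cv2.cvtColor(im,cv2.COLOR_RGB2HSV);m=cv2.inRange(hsv,(18,14,120),(40,80,255));k=np.zeros_like(m);k[y0:y1,x0:x1]=m[y0:y1,x0:x1]
    k=cv2.morphologyEx(k,cv2.MORPH_OPEN,np.ones((5,5)))
    cn=max(cv2.findContours(k,0,1)[0],key=cv2.contourArea);h=cv2.convexHull(cn)[:,0];print(cv2.boundingRect(cn));cv2.imwrite("pics/m%d.png"%x0,k)
    return fitc([onz(c,p,z)[:2] for p in h])
print(ring(c,im,208,235,350,215,320))
v=np.hstack([im[170:370,180:420],im2[150:350,180:420]])[:,:,::-1];cv2.imwrite("pics/v6.png",cv2.resize(v,(800,333)))
```

```text
[476.3 160.1 210.9] [-14.4  11.1  19.8] 14.734096701127545 149.92 r 382.1044438077997 ang 149.64975502692675
(253, 224, 75, 56)
(array([590.2,  90.7]), np.float64(93.9))
```

View pics/v6.png

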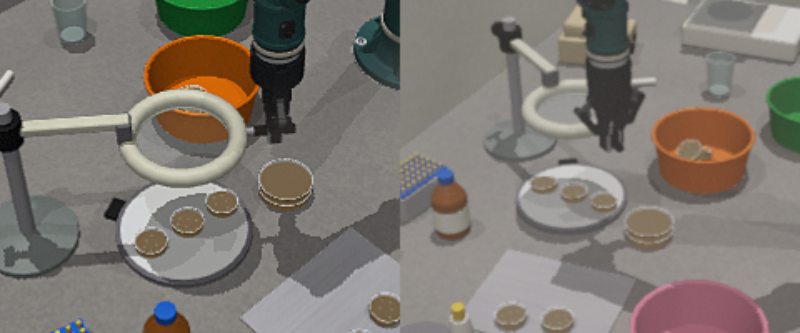

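{"name": "jog_arm", "arguments": {"moves": [[[-1, -0.4, 11.7, 0, 1.8], [-1, -0.4, 11.7, 0, 1.8], [-1, 0, 0, 0, 0], [-1, 0, 0, 0, 0], [-1, 0, 0, 0, 0], [1, 0, 0, 0, 0], [1, 0, 0, 0, 0], [1, 0, 0, 0, 0], [1, 0, 0, 0, 0], [1, 0, 0, -30, 0], [1, 0, 0, -40, 0], [1, 0, 0, -40, 0]]]}}

```text
clock: 40.4
tool_pos: [495.1, 172.1, 320.9]
tcp_rot: [0.293, 0.956, -0.001, -0.0]
contact_force: [1.4, 0.4, 0.4]
grip_width: 85.3
grasp_force: 0.0
```

{"name": "jog_arm", "arguments": {"moves": [[[1, 0, 0, -40, 0], [1, 0, 0, 0, 0], [1, 0, 0, 0, 0]]]}}

```text
clock: 40.7
tool_pos: [495.9, 172.6, 361.1]
tcp_rot: [0.293, 0.956, 0.001, 0.001]
contact_force: [0.0, 0.6, 0.1]
grip_width: 85.3
grasp_force: 0.0
```

Run:
```python
from h import *
look();im=cv2.imread("pics/tmp.png")[:,:,::-1];c=cam("scene")
hsv=cv2.cvtColor(im,cv2.COLOR_RGB2HSV);m=cv2.inRange(hsv,(18,14,120),(40,80,255));k=np.zeros_like(m);k[215:320,235:350]=m[215:320,235:350]
k=cv2.morphologyEx(k,cv2.MORPH_OPEN,np.ones((5,5)));cn=max(cv2.findContours(k,0,1)[0],key=cv2.contourArea);h=cv2.convexHull(cn)[:,0]
print("lens",fitc([onz(c,p,208)[:2] for p in h]))
c,im,st=snap("wrist","w7");print(st["tool_pos"],st["contact_force"])
c,im2,_=snap("side","sd7")
cv2.imwrite("pics/v7.png",cv2.resize(np.hstack([im,im2])[:,:,::-1],(800,300)))
```

```text
s [297.2 225.1] 83 [ 414.7 -127.9] 48.1
s [312.7 290.6] 156 [527.1 105.2] 48.5
s [292.  302.2] 188 [594.9 105.2] 50.3
s [270.5 314.3] 190 [663.2 105.5] 46.7
s [411.5 354.6] 210 [450.5 412.7] 44.6
s [396.1 377.1] 234 [523.8 437.7] 45.5
[495.  172.5 359.8] 145.99 85.1
lens (array([597.4, 102.9]), np.float64(94.5))
[495.004913   172.49550639 359.82013766] [ 0.24533565 -0.14556139 -0.40973155]
```

View pics/v7.png

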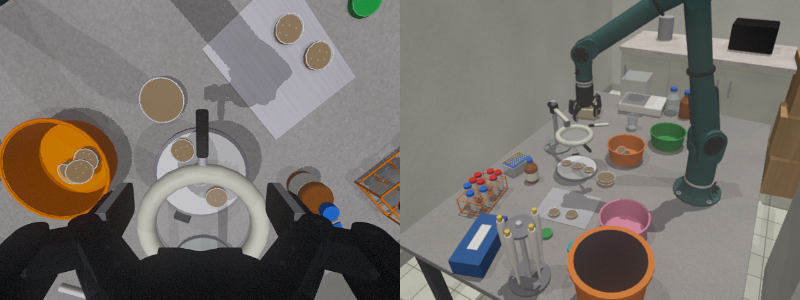

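The lens is at (597,103), about 5 mm from the pad centre at (602,104). Three dishes are on the pad, two on the tray and three in the tub, and the gripper is clear.

```bash
python3 -c "
from rig import robot
print(robot.close_job())"
```

```text
the job is handed in; nothing more can be done
None
```

I handed the job in at about 41 s on the robot clock: by camera all three inspected dishes are in the orange tub, three fresh ones lie on the pad with two left on the tray, and the lens stands about 5 mm off the pad centre; no verdict came back.

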